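Pre-use check of a heating bath: trip test, then the sprung cover

TASK

Do the pre-use check of the heating bath: press the red test button on its grey trip unit so that the blue-knobbed lever drops, then lift the lever back up until it rests upright. Then take the bath's sprung cover by its black handle, raise it a little past its balance point (about 40 degrees open) without letting it spring right open, bring it back and finish while still holding it still just below the balance point (a few degrees), where it would fall shut if let go. Leave the flask, the amber bottle and the cork ring where they stand.

Things in the scene. Friction and masses are not known exactly. Their poses are not given: they have to be found in the camera images.
- test_top (a point): centre of the top face of the red test button, 28 mm across, 102 mm above the bench, on the grey trip unit (a box 150 x 180 x 80 mm, fixed to the bench). It is pressed straight down: travel 6 mm, 1.5 N to start, 5 N when fully down, springs back. It trips the lever at about 3 mm; press it fully down. x of this frame points to the back of the unit, y to its left. The lever stands 85 mm to the right (-y) of the button
- test (a joint): travel of the test button in m: 0 out, 0.006 fully down
- trip_knob (a point): centre of the blue ball, 24 mm across, on the end of the trip lever (steel stem 10 mm thick, 58 mm from pivot to ball centre). The ball turns with the lever
- trip_pivot (a point): point on the lever's pivot line, 86 mm above the bench; does not move. x of this frame points to the back of the unit, y is the pivot line. Upright, the ball is 57 mm above and 8 mm behind (+x) the pivot; dropped, it is 53 mm in front (-x) and 23 mm above it, just beyond the front face of the box, with free space below
- trip (a joint): angle of the trip lever in rad: 0 upright, at rest leaning slightly back on its stop; 0.14 exactly vertical (above this it drops by its own weight, below it falls back to 0); 1.30 dropped towards the front (-x). It moves very easily (under 1 N at the ball)
- cover_handle (a point): middle of the black handle bar of the cover: a round bar 14 mm thick and 96 mm long between its posts, parallel to the hinge line, its axis 44 mm above the round steel cover (228 mm across, 6 mm thick); it is near the edge away from the hinge and 172 mm above the bench when shut. Frame turns with the cover: y along the bar, x towards the hinge, z square to the cover
- cover_hinge (a point): middle of the cover's hinge line, 122 mm above the bench at the back edge of the white bath housing (260 x 260 x 105 mm, fixed to the bench, with a steel pot in it); does not move. x points to the back of the bath, y is the hinge line. With the cover shut the handle bar is 200 mm in front of (-x) and 50 mm above the hinge
- cover (a joint): opening angle of the cover in rad: 0 shut, the handle rises and swings back over the hinge as it grows, stop at 1.3. The cover weighs 0.9 kg; spring and weight balance at 0.70 (40 degrees): below that it falls shut (about 1 N at the handle near shut, less near balance), above that it springs open ever harder (2 N)
- flask_mid (a point): bystander: clear flat-bottomed flask, 92 mm across, 135 mm tall, loose; point half-way up
- amber_mid (a point): bystander: amber glass bottle with black cap, 68 mm across, 140 mm tall, loose; point half-way up
- corkring_mid (a point): bystander: cork ring, 80 mm across, 30 mm tall, loose; point half-way up
There are look-alikes about, which are no part of the job. Of the things like the part that bears test_top, leave any that is green, pink or turquoise; of the rest the larger one is meant.

How it is judged (in metres and radians):
On the way, in this order (a step that is already met when the one before it is completed fails the run):
1. the test button is being pressed, the lever still up (value of joint test above 0.0015 m and value of joint trip below 0.3 rad).
2. the lever has dropped (value of joint trip above 1.1 rad), for 0.1 s.
3. the lever is back up on its stop (value of joint trip below 0.06 rad), for 0.2 s.
4. the cover is past its balance point (value of joint cover above 0.74 rad), for 0.1 s.
At the end, for the whole second after the job is handed in: the cover is held still by the fingers between 0.48 and 0.685 rad open (just below its balance at 0.70), speed under 0.05 rad/s; the trip lever is up (under 0.08 rad) and the test button out (under 1.5 mm) (value of joint cover between 0.48 and 0.685 rad and velocity of joint cover between -0.05 and 0.05 rad/s and contact force between the fingers and cover above 0.15 N and value of joint trip below 0.08 rad and value of joint test below 0.0015 m); the arm keeps its last pose, push and grip.
It fails at once if the cover springs right open (beyond 1.1 rad) (value of joint cover above 1.1 rad).
It fails at once if a bystander is moved more than 30 mm (distance of any of flask_mid, amber_mid, corkring_mid from where it was at the start of the episode above 0.03 m).
It also fails if it takes over 72 s, if anything falls off the work surface, if the arm or the gripper's body presses on something with over 40 N, if the wrist force passes 120 N, or if a joint passes its speed limit or range.

ROBOT

A 6-joint arm with a two-finger parallel gripper is mounted at the origin on the work surface. World frame = base frame: x ahead of the robot, y to its left, z up, the work surface at z = 0. Lengths are in mm, angles in rad, forces in N, time in s.
With the tool pointing down it reaches from about 350 to 975 mm from the base axis. Payload 7.1 kg.
Tool frame: the origin (TCP) lies at the very end of the fingers, on their centre line; the grasp point (between the pads) lies 19 mm behind it; z points along the fingers, y is the direction in which the jaws open and shut (so a half turn about z gives the same grasp; the last joint's range is limited). The gripper opens to 88 mm and grips with 3 to 60 N. Pads are 20 mm wide; open, the fingers measure 115 mm over their backs; the gripper's body (75 mm by 178 mm) begins 61 mm behind the grasp point.
Start: joints at [1.267, 0.423, 1.63, -0, 1.089, -0.019], TCP at [175.572, 599.816, 222.675] pointing down, gripper open.
Joint ranges: [-3, 3], [-0.9, 2.11], [0.09, 2.58], [-1.31, 4.45], [0.11, 2.69], [-2.54, 2.54]. Speed limits (rad/s): [2.39, 2.39, 3.01, 3.14, 3.14, 3.14].

INTERFACE

Orientations are given as a rotation vector (axis times angle).
In Python, from workcell import readout, imaging, close_job gives the robot as it stands.
- The arm moves only by the tool carry_out, never from a script. Its argument "rows" is a list of rows, each a list of 3 entries, a list of its own where there are three numbers: the shift along the tool's x, y, z in m, then the turn, a rotation vector about the tool's x, y, z in rad, then the closure, from 0 (fully open) to 1 (shut). In form: [[[dx, dy, dz], [wx, wy, wz], hand], ...]. A call has 1 to 12 rows; each row shifts and turns the commanded pose from where the row before left it, along the tool's axes as they then stand; what a row does not reach is not made up. A row lasts 1/12 s, in which the tool goes at most 41.7 mm and 7.16 degrees, less where a joint would pass 70% of its speed; a pose out of reach is approached as far as the arm can. A call with a gripper value outside its range is refused whole. The fingers move at their own pace and stop on an object; the grip force is fixed at half the most. Time passes only in rows, so rows that do not move let the fingers close. It gives the time, the measured TCP pose, the force and the opening at its end, in the units of the state.
- readout.get_obs(): the state, without advancing time (a new reading comes with each control period).
- imaging.get_image(name): name is "scene" or "top" or "wrist"; returns the picture (384x512x3 uint8, red, green, blue); there is no depth.
- imaging.camera_params(name): a dict with "fx", "fy", "cx", "cy" (pixels), "k1" (the pictures are not rectified: a ray, as slopes to the right and down, at radius r is drawn at 1 + k1 r^2 times it, then the intrinsics apply), "rvec" (rotation vector, rad) and "tvec" (3), from world to camera coordinates, as OpenCV has them; the wrist camera has in their place "T_tool_cam" (4x4, takes a point from camera to tool coordinates, whose origin is the TCP and whose axes are the flange's). Camera axes: x right, y down, z forward; pixel columns grow to the right and rows downward; lengths in mm; the calibration is good to about 2 mm. A picture is of the moment at which its call begins: read the wrist's pose just before it. camera_params takes no time and is no camera call.
- close_job(): hands the job in, once; it reports no verdict.
The state is a dict: "t": time; "qpos": joint angles; "qvel": joint speeds; "joint_torque": joint torques, N m; "ee_pos": TCP position; "orientation": TCP orientation; "ft_force": force on the tool from outside, world axes, zero at the start; "moment": the same for the moment, N m; "width": finger opening in mm.
Only numpy, scipy, OpenCV 4.12 (cv2) and the standard library are available. Lean on these libraries where they do the work, as an engineer would, in place of code of your own. Each camera call takes 0.05 s, during which the arm holds its last target.

## Working session

There is one attempt and no reset: what is moved stays moved. The work goes in short steps, Python scripts to look and compute and a tool call to move; the robot and the scene stay as the last step left them, time stands still between calls to the robot, and variables do not carry over. Pictures are saved under pics/ and viewed, and the job is handed in when it is done.

Besides the shell and the picture viewer there is one more tool, called after ">>>" by a JSON object that holds its "name" and its "arguments". carry_out: Moves the arm, as the interface text tells. Its arguments: {"type":"object","properties":{"rows":{"type":"array","items":{"type":"array"}}},"required":["rows"]}

```bash
mkdir -p pics; ls; python3 - <<'E'
from workcell import readout, imaging
import cv2
print(readout.get_obs())
for n in ["scene","top","wrist"]:
    im=imaging.get_image(n); cv2.imwrite(f"pics/{n}0.png",im[:,:,::-1]); print(n,imaging.camera_params(n))
E
```

```text
pics
{'t': 0.0, 'qpos': array([ 1.26699964e+00,  4.23838664e-01,  1.63066991e+00,  3.86987165e-06,
        1.08859167e+00, -1.89748319e-02]), 'qvel': array([-1.64372205e-03,  3.49773792e-04, -1.10418874e-03, -5.92440894e-04,
       -7.98871187e-05,  1.53363426e-04]), 'joint_torque': array([-9.06807982e-04, -5.44624507e+01, -2.73665106e+01,  6.43327762e-02,
        2.29053228e-02, -1.32271343e-04]), 'ee_pos': array([175.41279032, 599.31194097, 221.91094689]), 'orientation': array([-4.45854201e-01, -3.10954493e+00,  2.33629116e-03]), 'ft_force': array([ 0.76808614, -0.22123201, -0.45653933]), 'moment': array([-0.04023131, -0.01165115,  0.00405784]), 'width': 87.66828446050552}
scene {'fx': 498.84735131991516, 'fy': 498.84735131991516, 'cx': 250.4942278381935, 'cy': 190.12138530010745, 'k1': -0.15227712385172817, 'rvec': array([ 2.0286749 ,  1.61807188, -0.53462612]), 'tvec': array([  78.49950726, -377.31156079, 2044.36151217])}
top {'fx': 409.0026783161739, 'fy': 409.0026783161739, 'cx': 257.8714062231956, 'cy': 192.22299390787754, 'k1': 0.013157094983229721, 'rvec': array([ 2.13857567, -2.11172999,  0.21080683]), 'tvec': array([-229.27541486,  525.58119938, 1246.75217809])}
wrist {'fx': 338.0884048710342, 'fy': 338.0884048710342, 'cx': 254.49896091005306, 'cy': 190.47666262728262, 'k1': 0.009853634635721607, 'T_tool_cam': array([[-3.91074601e-04, -9.70360685e-01, -2.41660893e-01,
         6.58585106e+01],
       [ 9.99999921e-01, -3.61823511e-04, -1.65418821e-04,
         1.99560266e-01],
       [ 7.30773277e-05, -2.41660938e-01,  9.70360750e-01,
        -1.63053302e+02],
       [ 0.00000000e+00,  0.00000000e+00,  0.00000000e+00,
         1.00000000e+00]])}
```

View pics/scene0.png

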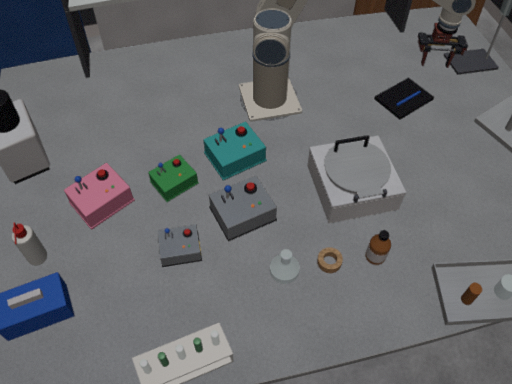

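View pics/top0.png

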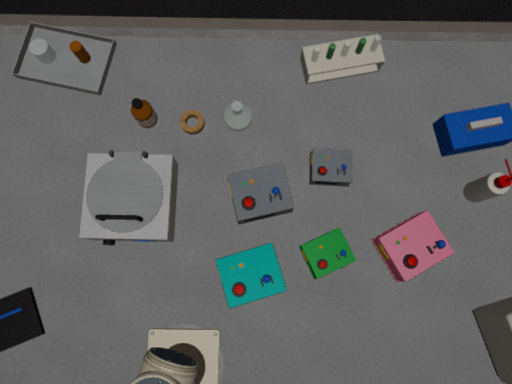

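View pics/wrist0.png

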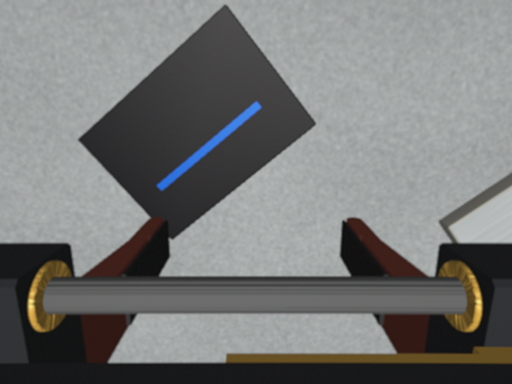

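The top view shows the larger grey unit at about (260,193), with its red button at (248,203) and blue knob at (276,191). The bath's handle bar is at about (119,217), on the robot's side, and its hinge is at (128,155). The flask, cork ring and amber bottle are behind them. Next I'll measure these.

```bash
cat > h.py <<'E'
import numpy as np, cv2
from workcell import readout, imaging
from scipy.spatial.transform import Rotation as R
def ray(n,uv,pose=None):
    c=imaging.camera_params(n)
    d=np.array([(uv[0]-c['cx'])/c['fx'],(uv[1]-c['cy'])/c['fy']]); s=d.copy()
    for _ in range(30): s=d/(1+c['k1']*(s@s))
    v=np.array([s[0],s[1],1.])
    if n=='wrist':
        T=c['T_tool_cam']; p,o=pose; Rt=R.from_rotvec(o).as_matrix()
        return Rt@T[:3,3]+p, Rt@T[:3,:3]@v
    Rm=R.from_rotvec(c['rvec']).as_matrix()
    return -Rm.T@c['tvec'], Rm.T@v
def onz(n,uv,z,pose=None):
    o,v=ray(n,uv,pose); return o+v*(z-o[2])/v[2]
def tri(rs):
    A=np.zeros((3,3));b=np.zeros(3)
    for o,v in rs:
        v=v/np.linalg.norm(v);P=np.eye(3)-np.outer(v,v);A+=P;b+=P@o
    return np.linalg.solve(A,b)
def proj(n,X,pose=None):
    c=imaging.camera_params(n)
    if n=='wrist':
        T=c['T_tool_cam'];p,o=pose;Rt=R.from_rotvec(o).as_matrix()
        x=T[:3,:3].T@(Rt.T@(np.array(X)-p)-T[:3,3])
    else: x=R.from_rotvec(c['rvec']).as_matrix()@np.array(X)+c['tvec']
    s=x[:2]/x[2]; s=s*(1+c['k1']*(s@s)); return np.array([c['fx']*s[0]+c['cx'],c['fy']*s[1]+c['cy']])
def blobs(im,mask,amin=8):
    n,l,st,ce=cv2.connectedComponentsWithStats(mask.astype(np.uint8))
    return [(ce[i].round(1).tolist(),st[i].tolist()) for i in range(1,n) if st[i][4]>=amin]
def masks(im):
    h=cv2.cvtColor(im,cv2.COLOR_RGB2HSV);H,S,V=[h[...,i].astype(int) for i in range(3)]
    return dict(red=((H<6)|(H>174))&(S>150)&(V>80), blue=(H>105)&(H<130)&(S>130)&(V>60), black=(V<45))
E
python3 - <<'E'
from h import *
for n in ['top','scene']:
    im=cv2.imread(f'pics/{n}0.png')[:,:,::-1]; m=masks(im)
    for k in ['red','blue','black']:
        print(n,k)
        for b in blobs(im,m[k],10 if k!='black' else 25):
            if b[1][4]<1500: print('  ',b)
    x0,y0,x1,y1=(70,140,300,250) if n=='top' else (190,120,420,280)
    cv2.imwrite(f'pics/{n}0c.png',cv2.resize(im[y0:y1,x0:x1,::-1],None,fx=3.4,fy=3.4,interpolation=cv2.INTER_CUBIC))
E
```

```text
top red
   ([505.5, 177.9], [499, 159, 13, 28, 150])
   ([322.4, 169.6], [320, 167, 6, 6, 33])
   ([248.1, 202.0], [244, 198, 9, 9, 70])
   ([411.7, 260.9], [407, 257, 10, 9, 74])
   ([322.4, 263.9], [319, 261, 8, 7, 45])
   ([238.4, 289.2], [234, 285, 10, 10, 78])
top blue
   ([343.7, 166.5], [342, 164, 5, 6, 19])
   ([275.4, 190.2], [272, 187, 8, 8, 44])
   ([143.5, 240.0], [135, 240, 18, 1, 18])
   ([440.8, 243.7], [438, 241, 7, 7, 42])
   ([342.6, 252.6], [341, 251, 4, 4, 15])
   ([266.4, 278.2], [263, 275, 8, 7, 37])
   ([10.3, 312.8], [0, 307, 22, 13, 93])
top black
   ([136.8, 103.4], [132, 99, 11, 10, 84])
   ([322.3, 180.3], [310, 166, 33, 19, 103])
   ([260.7, 216.9], [243, 213, 37, 9, 82])
   ([117.7, 216.9], [96, 215, 47, 6, 176])
   ([108.6, 241.9], [103, 240, 12, 5, 56])
   ([406.9, 260.6], [404, 255, 9, 13, 39])
   ([173.5, 356.0], [151, 348, 45, 18, 421])
scene red
   ([240.9, 129.1], [237, 127, 8, 6, 33])
   ([175.9, 161.4], [174, 160, 5, 4, 19])
   ([100.9, 172.3], [98, 170, 7, 6, 37])
   ([250.3, 185.7], [247, 183, 8, 7, 45])
   ([17.5, 229.8], [13, 223, 11, 21, 96
[... 450 characters left out ...]
9, 4, 4, 15])
scene black
   ([80.1, 31.5], [61, 0, 35, 77, 1000])
   ([398.1, 11.4], [384, 0, 28, 32, 544])
   ([461.5, 5.2], [453, 0, 18, 13, 140])
   ([497.9, 2.8], [491, 0, 13, 10, 68])
   ([509.7, 15.9], [506, 9, 6, 14, 39])
   ([441.8, 42.4], [418, 22, 49, 45, 662])
   ([266.8, 52.5], [257, 41, 21, 22, 125])
   ([279.6, 49.8], [275, 43, 10, 14, 40])
   ([403.3, 98.1], [375, 78, 58, 41, 1162])
   ([7.0, 113.0], [0, 90, 19, 42, 573])
   ([240.8, 133.1], [236, 130, 11, 6, 31])
   ([351.7, 141.0], [334, 136, 35, 16, 136])
   ([30.6, 175.5], [14, 168, 35, 16, 83])
   ([102.5, 176.7], [97, 172, 11, 8, 32])
   ([250.7, 189.9], [245, 185, 12, 9, 41])
   ([383.5, 235.4], [379, 231, 10, 10, 76])
```

View pics/top0c.png

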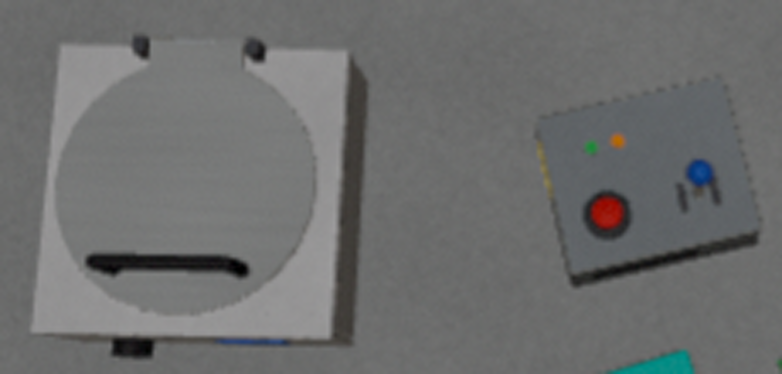

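View pics/scene0c.png

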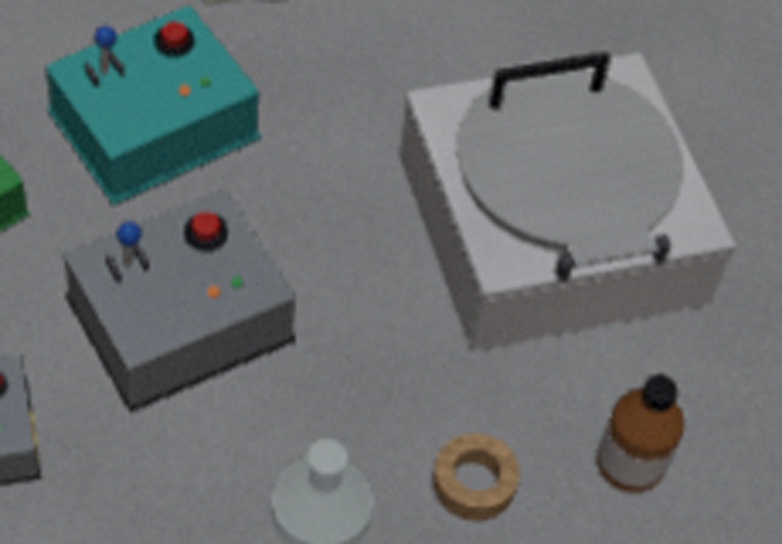

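```bash
python3 - <<'E'
from h import *
def two(a,b):
    p=tri([ray('top',a),ray('scene',b)]); print(p.round(1),(proj('top',p)-a).round(1),(proj('scene',p)-b).round(1)); return p
print('button');two((248.1,202),(250.3,185.7));print(onz('top',(248.1,202),102),onz('scene',(250.3,185.7),102))
print('knob');two((275.4,190.2),(227.5,188.5));print(onz('top',(275.4,190.2),143),onz('scene',(227.5,188.5),143))
print('handle L/R');a=two((97.5,217),(368,137));b=two((140,217.5),(336,142.3));print((a+b)/2)
for uv in [(97.5,217),(140,217.5)]:print(onz('top',uv,172))
for uv in [(368,137),(336,142.3)]:print(onz('scene',uv,172))
print('hinge top');
for uv in [(111,153.5),(144.5,154.5)]:print(onz('top',uv,122))
print('hinge scene')
for uv in [(356,198),(384.5,193.5)]:print(onz('scene',uv,122))
print('box corners top',[onz('top',(70+x/3.4,140+y/3.4),80).round() for x,y in [(537,120),(722,78),(757,235),(573,280)]])
print('bath corners top',[onz('top',(70+x/3.4,140+y/3.4),105).round() for x,y in [(60,45),(348,52),(333,340),(33,330)]])
E
```

```text
button
[ 489.4 -192.6   94.1] [-0.1 -0. ] [-0.1  0. ]
[ 488.06107926 -193.00996224  102.        ] [ 495.24508991 -193.53868984  102.        ]
knob
[ 518.1 -273.6  140.5] [-0. -0.] [-0.  0.]
[ 517.52802482 -273.60955452  143.        ] [ 519.9617262  -273.71560878  143.        ]
handle L/R
[428.8 234.  166.2] [-0.6 -0.1] [-0.4  0.1]
[429.1 115.4 167.4] [-1.2 -0.2] [-1.   0.2]
[428.93895512 174.66688646 166.79184444]
[427.83439061 230.12016105 172.        ]
[427.89273303 110.64845003 172.        ]
[433.29689537 232.71765243 172.        ]
[432.57833703 116.92920548 172.        ]
hinge top
[628.50530676 225.2241046  122.        ]
[626.89604409 123.80646645 122.        ]
hinge scene
[634.07148874 123.97139058 122.        ]
[638.18641212 221.9491479  122.        ]
box corners top [array([ 575., -128.,   80.]), array([ 618., -298.,   80.]), array([ 471., -330.,   80.]), array([ 428., -164.,   80.])]
bath corners top [array([633., 303., 105.]), array([630.,  43., 105.]), array([370.,  43., 105.]), array([376., 303., 105.])]
```

```bash
cat >> h.py <<'E'
def down(yaw):  # tool z down, tool y at yaw from world x
    y=np.array([np.cos(yaw),np.sin(yaw),0]);z=np.array([0,0,-1.]);return np.stack([np.cross(y,z),y,z],1)
def plan(pt,Rt,n,pose=None):
    if pose is None:
        o=readout.get_obs();pose=(o['ee_pos'],o['orientation'])
    R0=R.from_rotvec(pose[1]).as_matrix();w=R.from_matrix(R0.T@Rt).as_rotvec()/n
    M=np.zeros((3,3));Rc=R0.copy();dR=R.from_rotvec(w).as_matrix()
    for i in range(n): M+=Rc;Rc=Rc@dR
    v=np.linalg.solve(M,np.array(pt)-pose[0])/1000
    print(n,'rows v',v.round(4).tolist(),'w',w.round(4).tolist())
E
python3 - <<'E'
from h import *
plan([489,-193,205],down(np.radians(14.2)),24)
E
```

```text
24 rows v [-0.034, -0.0149, 0.0007] w [-0.0, 0.0, 0.0433]
```

>>> {"name": "carry_out", "arguments": {"rows": [[[-0.034,-0.0149,0.0007],[0,0,0.0433],1],[[-0.034,-0.0149,0.0007],[0,0,0.0433],1],[[-0.034,-0.0149,0.0007],[0,0,0.0433],1],[[-0.034,-0.0149,0.0007],[0,0,0.0433],1],[[-0.034,-0.0149,0.0007],[0,0,0.0433],1],[[-0.034,-0.0149,0.0007],[0,0,0.0433],1],[[-0.034,-0.0149,0.0007],[0,0,0.0433],1],[[-0.034,-0.0149,0.0007],[0,0,0.0433],1],[[-0.034,-0.0149,0.0007],[0,0,0.0433],1],[[-0.034,-0.0149,0.0007],[0,0,0.0433],1],[[-0.034,-0.0149,0.0007],[0,0,0.0433],1],[[-0.034,-0.0149,0.0007],[0,0,0.0433],1]]}}

```text
t: 1.15
ee_pos: [437.4, 243.5, 214.2]
orientation: [1.233, 2.89, 0.0]
ft_force: [0.5, 0.3, -0.3]
width: 11.4
```

>>> {"name": "carry_out", "arguments": {"rows": [[[-0.034,-0.0149,0.0007],[0,0,0.0433],1],[[-0.034,-0.0149,0.0007],[0,0,0.0433],1],[[-0.034,-0.0149,0.0007],[0,0,0.0433],1],[[-0.034,-0.0149,0.0007],[0,0,0.0433],1],[[-0.034,-0.0149,0.0007],[0,0,0.0433],1],[[-0.034,-0.0149,0.0007],[0,0,0.0433],1],[[-0.034,-0.0149,0.0007],[0,0,0.0433],1],[[-0.034,-0.0149,0.0007],[0,0,0.0433],1],[[-0.034,-0.0149,0.0007],[0,0,0.0433],1],[[-0.034,-0.0149,0.0007],[0,0,0.0433],1],[[-0.034,-0.0149,0.0007],[0,0,0.0433],1],[[-0.034,-0.0149,0.0007],[0,0,0.0433],1]]}}

```text
t: 2.15
ee_pos: [487.1, -194.3, 205.8]
orientation: [1.934, 2.476, 0.0]
ft_force: [1.4, 0.2, -0.7]
width: 0.2
```

>>> {"name": "carry_out", "arguments": {"rows": [[[0,0,0],[0,0,0],1],[[0,0,0],[0,0,0],1]]}}

```text
t: 2.32
ee_pos: [486.9, -194.0, 205.6]
orientation: [-1.935, -2.474, 0.0]
ft_force: [-0.5, 0.7, -0.9]
width: 0.4
```

```bash
cat > wr.py <<'E'
from h import *
import sys
o=readout.get_obs();pose=(o['ee_pos'],o['orientation'])
im=imaging.get_image('wrist');cv2.imwrite(f'pics/{sys.argv[1]}.png',im[:,:,::-1])
print(o['t'],o['ee_pos'].round(1),o['orientation'].round(3),o['qpos'].round(3),o['ft_force'].round(2),o['width'])
m=masks(im)
for k,z in [('red',102),('blue',143)]:
    for b in blobs(im,m[k],40): print(k,b,onz('wrist',b[0],z,pose).round(1))
E
python3 wr.py w1
```

```text
2.3167 [ 486.9 -194.   205.6] [-1.935 -2.474  0.   ] [-0.402  0.298  1.866  0.     0.978 -0.645] [-0.54  0.66 -0.92] 0.4331602571909078
red ([259.0, 187.3], [243, 170, 34, 35, 929]) [ 489.7 -191.   102. ]
red ([29.5, 347.6], [20, 340, 20, 14, 218]) [ 323.2 -387.   102. ]
```

View pics/w1.png

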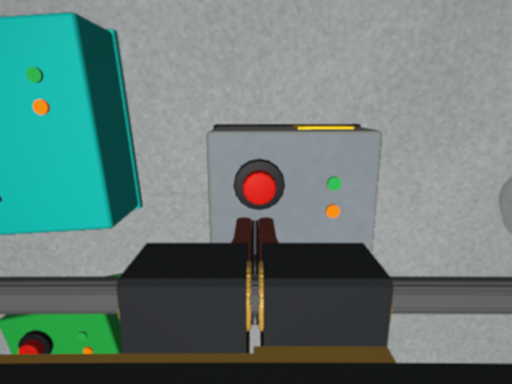

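The closed fingers are almost over the red button at (259,187), and the tool is square to the unit. I'll shift a little and press.

>>> {"name": "carry_out", "arguments": {"rows": [[[0.0022,0.0034,0],[0,0,0],1],[[0,0,0.02],[0,0,0],1],[[0,0,0.03],[0,0,0],1],[[0,0,0.03],[0,0,0],1],[[0,0,0.015],[0,0,0],1],[[0,0,0.004],[0,0,0],1],[[0,0,0.002],[0,0,0],1],[[0,0,0.002],[0,0,0],1],[[0,0,0.002],[0,0,0],1],[[0,0,0.002],[0,0,0],1],[[0,0,0.002],[0,0,0],1],[[0,0,0],[0,0,0],1]]}}

```text
t: 3.37
ee_pos: [491.1, -189.6, 97.6]
orientation: [1.93, 2.476, 0.001]
ft_force: [1.5, 3.1, 3.8]
width: 0.6
```

>>> {"name": "carry_out", "arguments": {"rows": [[[0,0,0.001],[0,0,0],1],[[0,0,0.001],[0,0,0],1],[[0,0,0],[0,0,0],1],[[0,0,0],[0,0,0],1],[[0,0,0],[0,0,0],1]]}}

```text
t: 3.78
ee_pos: [491.1, -189.7, 96.2]
orientation: [1.93, 2.476, 0.001]
ft_force: [0.1, 5.0, 14.4]
width: 0.7
```

```bash
python3 - <<'E'
from h import *
for n in ["scene","top"]:
    im=imaging.get_image(n); cv2.imwrite(f"pics/{n}1.png",im[:,:,::-1])
    for b in blobs(im,masks(im)['blue'],10):print(n,b)
    x0,y0,x1,y1=(200,100,360,220) if n=='top' else (180,110,340,230)
    cv2.imwrite(f'pics/{n}1c.png',cv2.resize(im[y0:y1,x0:x1,::-1],None,fx=4,fy=4,interpolation=cv2.INTER_CUBIC))
E
```

```text
scene ([27.7, 11.0], [24, 9, 8, 5, 16])
scene ([19.9, 14.6], [14, 11, 11, 7, 24])
scene ([31.5, 17.6], [28, 15, 8, 6, 12])
scene ([47.7, 46.0], [8, 27, 68, 38, 563])
scene ([6.2, 61.2], [3, 57, 8, 10, 18])
scene ([407.7, 97.8], [396, 91, 25, 15, 85])
scene ([220.4, 130.3], [218, 128, 6, 6, 29])
scene ([160.0, 164.5], [159, 163, 3, 4, 12])
scene ([77.6, 178.4], [75, 176, 6, 6, 29])
scene ([219.9, 180.9], [217, 178, 7, 7, 30])
scene ([166.6, 230.4], [165, 229, 4, 4, 15])
scene ([33.5, 307.7], [0, 273, 74, 67, 2803])
top ([478.2, 127.3], [443, 103, 69, 53, 2156])
top ([343.6, 166.2], [342, 164, 5, 5, 19])
top ([279.6, 212.0], [276, 209, 8, 7, 43])
top ([440.8, 243.7], [438, 241, 7, 7, 42])
top ([342.6, 252.6], [341, 251, 4, 4, 15])
top ([266.3, 278.1], [262, 275, 9, 7, 38])
top ([5.3, 314.9], [0, 312, 12, 7, 47])
```

View pics/scene1c.png

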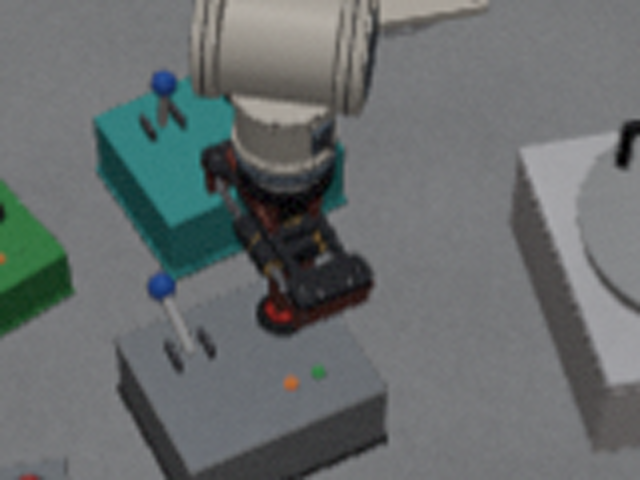

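View pics/top1c.png

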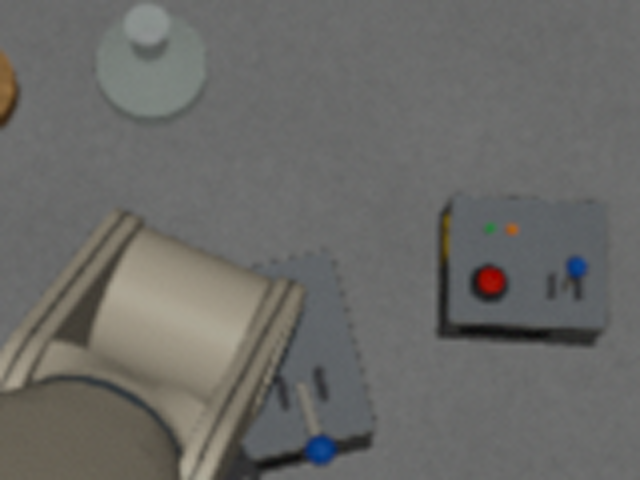

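The lever has dropped: its ball is at (279.6,212) in the top view and (219.9,180.9) in the scene view. I'll retract and move to a spot in front of the ball.

>>> {"name": "carry_out", "arguments": {"rows": [[[0,0,-0.02],[0,0,0],1],[[0,0,-0.032],[0,0,0],1],[[0,0,-0.032],[0,0,0],1],[[-0.021,-0.025,0],[0,0,0],1],[[-0.021,-0.025,0],[0,0,0],1],[[-0.021,-0.025,0],[0,0,0],1],[[-0.0214,-0.023,0],[0,0,0],1],[[0,0,0],[0,0,0],1],[[0,0,0],[0,0,0],1]]}}

```text
t: 4.63
ee_pos: [414.6, -296.4, 178.7]
orientation: [-1.935, -2.474, 0.001]
ft_force: [-0.5, 0.9, 0.8]
width: 0.6
```

```bash
python3 wr.py w2; python3 - <<'E'
from h import *
print(tri([ray('top',(279.6,212)),ray('scene',(219.9,180.9))]),onz('top',(279.6,212),109))
E
```

```text
4.6333 [ 414.6 -296.4  178.7] [-1.935e+00 -2.474e+00  1.000e-03] [-0.644  0.316  1.917 -0.     0.909 -0.887] [-0.53  0.91  0.82] 0.569612261382566
red ([398.9, 79.3], [376, 58, 46, 43, 1551]) [ 488.7 -192.2  102. ]
red ([414.4, 358.2], [404, 352, 23, 12, 216]) [ 576.  -397.7  102. ]
blue ([16.5, 71.7], [0, 50, 39, 43, 1359]) [ 266.1 -246.6  143. ]
blue ([318.5, 204.5], [303, 188, 32, 34, 844]) [ 450.5 -279.8  143. ]
[ 457.81683655 -288.35805649  108.15572605] [ 457.71674541 -288.17818798  109.        ]
```

View pics/w2.png

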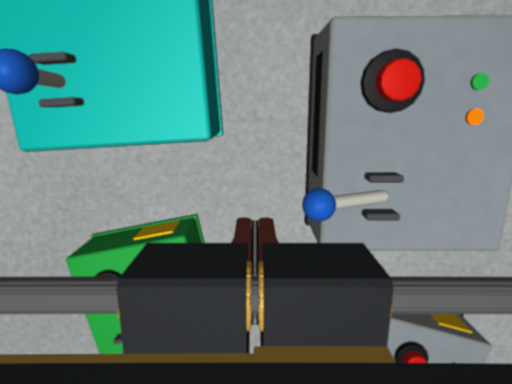

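>>> {"name": "carry_out", "arguments": {"rows": [[[-0.0025,0,0.03],[0,0,0],1],[[0,0,0.03],[0,0,0],1],[[0,0,0.0205],[0,0,0],1],[[0,0.006,0],[0,0,0],1],[[0,0.006,0],[0,0,0],1],[[0,0.006,0],[0,0,0],1],[[0,0.006,0],[0,0,0],1],[[0,0.006,0],[0,0,0],1],[[0,0.006,-0.006],[0,0,0],1],[[0,0.006,-0.006],[0,0,0],1],[[0,0.006,-0.006],[0,0,0],1],[[0,0,0],[0,0,0],1]]}}

```text
t: 5.68
ee_pos: [450.9, -288.8, 119.7]
orientation: [-1.914, -2.469, 0.026]
ft_force: [-64.6, -24.9, 51.1]
width: 0.1
```

```bash
python3 wr.py w3
```

```text
5.6833 [ 450.9 -288.8  119.7] [-1.914 -2.469  0.026] [-0.583  0.448  1.885 -0.021  0.828 -0.821] [-64.6  -24.89  51.12] 0.0547893741489865
red ([377.2, 68.7], [347, 39, 61, 59, 2718]) [ 488.9 -192.2  102. ]
red ([18.9, 329.1], [3, 315, 33, 30, 722]) [ 325.8 -391.5  102. ]
blue ([294.8, 233.8], [275, 222, 42, 22, 736]) [ 465.4 -273.2  143. ]
```

View pics/w3.png

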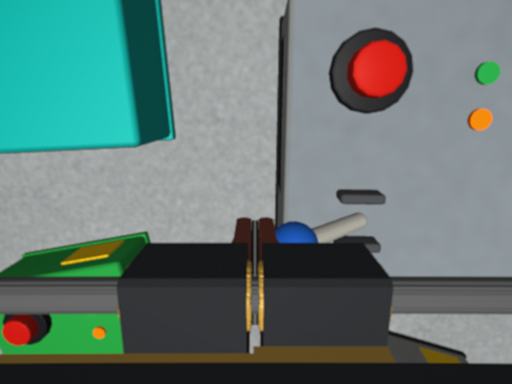

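The push jammed: the fingertip rode onto the ball and force built up to about 65 N, under the limit. I'll back off, turn 90° so the jaws lie along the pivot line, and grip the ball instead.

>>> {"name": "carry_out", "arguments": {"rows": [[[0,-0.008,0],[0,0,0],1],[[0,-0.01,-0.005],[0,0,0],1],[[0,0,-0.03],[0,0,0],1],[[0,0,-0.035],[0,0,0],1],[[0,0,0],[0,0,0.1122],0.6],[[0,0,0],[0,0,0.1122],0.45],[[0,0,0],[0,0,0.1122],0.45],[[0,0,0],[0,0,0.1122],0.45],[[0,0,0],[0,0,0.1122],0.45],[[0,0,0],[0,0,0.1122],0.45],[[0,0,0],[0,0,0.1122],0.45],[[0,0,0],[0,0,0.1122],0.45]]}}

```text
t: 6.73
ee_pos: [446.9, -290.4, 188.2]
orientation: [2.816, 1.387, 0.003]
ft_force: [-0.4, -0.7, -0.8]
width: 47.3
```

>>> {"name": "carry_out", "arguments": {"rows": [[[0,0,0],[0,0,0.1122],0.45],[[0,0,0],[0,0,0.1122],0.45],[[0,0,0],[0,0,0.1122],0.45],[[0,0,0],[0,0,0.1122],0.45],[[0,0,0],[0,0,0.1122],0.45],[[0,0,0],[0,0,0.1122],0.45],[[0,0,0],[0,0,0],0.45],[[0,0,0],[0,0,0],0.45]]}}

```text
t: 7.4
ee_pos: [446.5, -290.4, 187.6]
orientation: [3.115, 0.393, 0.003]
ft_force: [0.5, -0.3, 0.0]
width: 48.6
```

```bash
sed -i "s/('blue',143)/('blue',109)/" wr.py; python3 wr.py w4; python3 - <<'E'
from h import *
for n in ["scene","top"]:
    im=imaging.get_image(n)
    for b in blobs(im,masks(im)['blue'],10):
        if 200<b[0][0]<300 and b[0][1]>150: print(n,b)
E
```

```text
7.4 [ 446.5 -290.4  187.6] [3.115e+00 3.930e-01 3.000e-03] [-0.599  0.334  1.864  0.     0.942  0.721] [ 0.49 -0.28  0.03] 48.58642141694412
red ([475.9, 35.6], [463, 22, 27, 28, 604]) [ 591.9 -408.   102. ]
red ([136.4, 104.4], [117, 85, 40, 40, 1260]) [ 490.3 -192.3  102. ]
blue ([255.0, 180.9], [240, 166, 31, 31, 756]) [ 458.7 -287.4  109. ]
scene ([219.8, 180.9], [217, 178, 7, 7, 31])
```

View pics/w4.png

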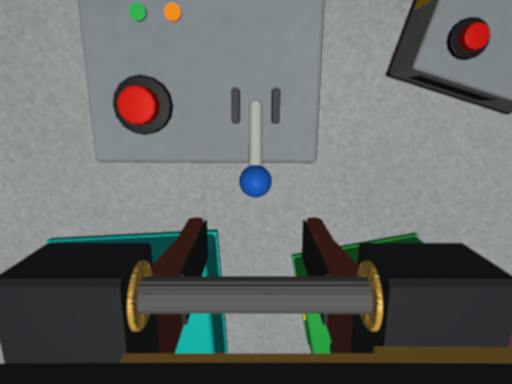

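>>> {"name": "carry_out", "arguments": {"rows": [[[0.0126,0,0],[0,0,0],0.45],[[0,0,0.03],[0,0,0],0.45],[[0,0,0.03],[0,0,0],0.45],[[0,0,0.02],[0,0,0],0.45],[[0,0,0.0105],[0,0,0],0.45],[[0,0,0],[0,0,0],1],[[0,0,0],[0,0,0],1],[[0,0,0],[0,0,0],1],[[0,0,0],[0,0,0],1],[[0,0,0],[0,0,0],1]]}}

```text
t: 8.38
ee_pos: [458.7, -287.8, 97.2]
orientation: [3.116, 0.386, 0.003]
ft_force: [1.1, 0.3, 2.4]
width: 22.5
```

Gripped at 22.5 mm, just under the ball's width. Now half the arc.

>>> {"name": "carry_out", "arguments": {"rows": [[[0.0028,0,-0.0051],[0,0,0],1],[[0.0029,0,-0.0051],[0,0,0],1],[[0.0037,0,-0.0044],[0,0,0],1],[[0.0038,0,-0.0043],[0,0,0],1],[[0.0046,0,-0.0036],[0,0,0],1],[[0.0046,0,-0.0035],[0,0,0],1],[[0,0,0],[0,0,0],1]]}}

```text
t: 8.97
ee_pos: [480.7, -282.1, 123.0]
orientation: [3.116, 0.387, 0.002]
ft_force: [-1.3, -5.3, 1.4]
width: 22.2
```

>>> {"name": "carry_out", "arguments": {"rows": [[[0.0052,0,-0.0026],[0,0,0],1],[[0.0052,0,-0.0026],[0,0,0],1],[[0.0056,0,-0.0015],[0,0,0],1],[[0.0056,0,-0.0015],[0,0,0],1],[[0.0057,0,-0.0004],[0,0,0],1],[[0.0058,0,-0.0002],[0,0,0],1],[[0.003,0,0.0002],[0,0,0],1],[[0,0,0],[0,0,0],1]]}}

```text
t: 9.63
ee_pos: [515.6, -273.4, 131.4]
orientation: [3.116, 0.387, 0.002]
ft_force: [0.4, -4.1, 6.4]
width: 22.4
```

```bash
sed -i "s/('blue',109)/('blue',143)/" wr.py; python3 wr.py w5; python3 - <<'E'
from h import *
for n in ["scene","top"]:
    im=imaging.get_image(n)
    for b in blobs(im,masks(im)['blue'],5):
        if 200<b[0][0]<300 and b[0][1]>150: print(n,b)
E
```

```text
9.6333 [ 515.6 -273.4  131.4] [3.116e+00 3.870e-01 2.000e-03] [-0.508  0.481  1.786 -0.     0.872  0.816] [ 0.4  -4.14  6.41] 22.367775109607145
red ([503.2, 135.7], [492, 121, 20, 31, 479]) [ 597.2 -396.6  102. ]
red ([115.6, 222.9], [90, 200, 51, 44, 1758]) [ 492.7 -193.   102. ]
blue ([254.7, 260.7], [231, 241, 48, 36, 1460]) [ 508.1 -274.9  143. ]
scene ([226.8, 185.3], [225, 183, 5, 6, 24])
top ([266.2, 278.3], [262, 275, 9, 7, 39])
```

View pics/w5.png

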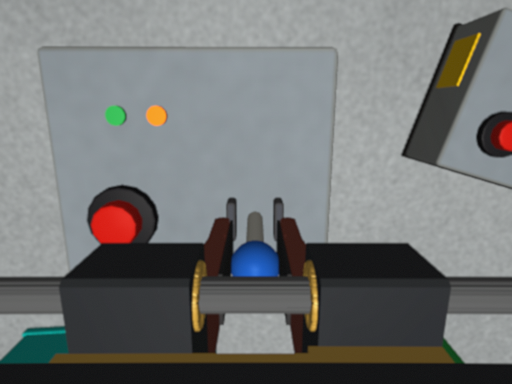

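>>> {"name": "carry_out", "arguments": {"rows": [[[0.0025,0,0.0003],[0,0,0],1],[[0,0,0],[0,0,0],1],[[0,0,0],[0,0,0],0.8],[[0,0,0],[0,0,0],0.5],[[0,0,0],[0,0,0],0.4],[[0,0,0],[0,0,0],0.4],[[0,0,-0.02],[0,0,0],0.4],[[0,0,-0.03],[0,0,0],0.4],[[0,0,-0.03],[0,0,0],0.4],[[0,0,-0.015],[0,0,0],0.4],[[0,0,0],[0,0,0],0.4],[[0,0,0],[0,0,0],0.4]]}}

```text
t: 10.78
ee_pos: [516.9, -272.1, 225.4]
orientation: [3.117, 0.387, 0.001]
ft_force: [-1.1, -0.1, -0.2]
width: 53.0
```

```bash
python3 wr.py w6; python3 - <<'E'
from h import *
for n in ["scene","top"]:
    im=imaging.get_image(n); cv2.imwrite(f"pics/{n}6.png",im[:,:,::-1])
    for b in blobs(im,masks(im)['blue'],5):
        if 200<b[0][0]<300 and b[0][1]>150: print(n,b)
E
```

```text
10.7833 [ 516.9 -272.1  225.4] [3.117e+00 3.870e-01 1.000e-03] [-0.505  0.36   1.721  0.     1.06   0.819] [-1.08 -0.1  -0.22] 52.985648516318115
red ([437.5, 128.6], [427, 118, 22, 23, 405]) [ 599.9 -408.1  102. ]
red ([158.5, 190.6], [143, 175, 32, 32, 807]) [ 490.7 -192.1  102. ]
blue ([255.5, 252.3], [243, 241, 26, 24, 495]) [ 472.9 -283.7  143. ]
scene ([219.9, 180.8], [217, 178, 7, 7, 32])
top ([266.4, 278.2], [263, 275, 8, 7, 37])
```

View pics/w6.png

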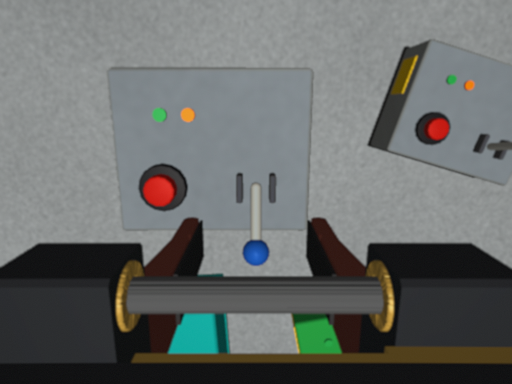

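```bash
python3 - <<'E'
from h import *
ux=np.array([.97,.245,0]);
piv=np.array([458.7,-287.4,109])+53*ux-np.array([0,0,23])
print(piv)
for t in [0,.14,.25,.4,.6,1.3]:
    p=piv-58*np.sin(t-.14)*ux+np.array([0,0,58*np.cos(t-.14)])
    print(t,p.round(1),proj('scene',p).round(1),proj('top',p).round(1))
E
```

```text
[ 510.11  -274.415   86.   ]
0 [ 518.  -272.4  143.4] [227.8 187.9] [275. 190.]
0.14 [ 510.1 -274.4  144. ] [226.7 185.9] [275.7 192.6]
0.25 [ 503.9 -276.   143.6] [225.8 184.6] [276.2 194.7]
0.4 [ 495.6 -278.1  142.1] [224.7 183. ] [276.9 197.6]
0.6 [ 485.1 -280.7  138. ] [223.3 181.4] [277.7 201.4]
1.3 [ 458.5 -287.4  109.2] [220.2 180.8] [279.4 211.7]
```

The lever had not quite passed vertical: the scene view put it at about 0.19 rad, because the ball slid back in the pads. I'll regrip deeper, go further, and check with the camera before letting go.

>>> {"name": "carry_out", "arguments": {"rows": [[[-0.03,0.0003,0],[0,0,0],0.4],[[-0.0302,0.0003,0],[0,0,0],0.4],[[0,0,0.03],[0,0,0],0.4],[[0,0,0.03],[0,0,0],0.4],[[0,0,0.03],[0,0,0],0.4],[[0,0,0.03],[0,0,0],0.4],[[0,0,0.0143],[0,0,0],0.4],[[0,0,0],[0,0,0],1],[[0,0,0],[0,0,0],1],[[0,0,0],[0,0,0],1],[[0,0,0],[0,0,0],1],[[0,0,0],[0,0,0],1]]}}

```text
t: 11.93
ee_pos: [459.2, -287.9, 92.0]
orientation: [3.117, 0.386, 0.002]
ft_force: [0.7, 6.4, 0.5]
width: 22.9
```

>>> {"name": "carry_out", "arguments": {"rows": [[[0.0019,0,-0.0034],[0,0,0],1],[[0.0019,0,-0.0034],[0,0,0],1],[[0.0019,0,-0.0034],[0,0,0],1],[[0.0025,0,-0.0029],[0,0,0],1],[[0.0025,0,-0.0029],[0,0,0],1],[[0.0025,0,-0.0029],[0,0,0],1],[[0.0031,0,-0.0024],[0,0,0],1],[[0.0031,0,-0.0024],[0,0,0],1],[[0.0031,0,-0.0023],[0,0,0],1],[[0,0,0],[0,0,0],1]]}}

```text
t: 12.77
ee_pos: [481.2, -282.1, 117.4]
orientation: [3.117, 0.387, 0.001]
ft_force: [-1.7, -1.2, 0.7]
width: 22.8
```

```bash
cat >> h.py <<'E'
def trip_look(name):
    ux=np.array([.97,.245,0]);piv=np.array([510.1,-274.4,86])
    im=imaging.get_image('scene'); cv2.imwrite(f'pics/{name}.png',cv2.resize(im[110:230,180:340,::-1],None,fx=4,fy=4,interpolation=cv2.INTER_CUBIC))
    for b in blobs(im,masks(im)['blue'],5):
        if 205<b[0][0]<240 and b[0][1]>150:
            ts=np.linspace(0,1.3,131)
            d=[np.linalg.norm(proj('scene',piv-58*np.sin(t-.14)*ux+[0,0,58*np.cos(t-.14)])-b[0]) for t in ts]
            print('ball',b,'trip',ts[np.argmin(d)],min(d))
E
python3 -c "
from h import *
trip_look('s7')"
```

```text
ball ([222.7, 180.3], [220, 177, 6, 7, 30]) trip 0.75 0.39955889346291895
```

>>> {"name": "carry_out", "arguments": {"rows": [[[0.0035,0,-0.0018],[0,0,0],1],[[0.0035,0,-0.0017],[0,0,0],1],[[0.0035,0,-0.0017],[0,0,0],1],[[0.0037,0,-0.001],[0,0,0],1],[[0.0037,0,-0.001],[0,0,0],1],[[0.0037,0,-0.001],[0,0,0],1],[[0.0038,0,-0.0002],[0,0,0],1],[[0.0038,0,-0.0002],[0,0,0],1],[[0.0038,0,-0.0002],[0,0,0],1],[[0.0035,0,0.0002],[0,0,0],1],[[0,0,0],[0,0,0],1]]}}

```text
t: 13.73
ee_pos: [517.0, -272.9, 125.5]
orientation: [3.118, 0.387, 0.002]
ft_force: [-0.5, 0.1, -0.7]
width: 8.2
```

```bash
python3 -c "
from h import *
trip_look('s8')"; python3 wr.py w8
```

```text
13.7833 [ 516.4 -272.8  125.2] [-3.117e+00 -3.870e-01 -1.000e-03] [-5.070e-01  4.910e-01  1.787e+00  1.000e-03  8.630e-01  8.170e-01] [-0.41 -0.09  0.25] 3.183402073311602
red ([507.6, 138.2], [501, 124, 11, 28, 201]) [ 596.7 -394.2  102. ]
red ([111.8, 228.9], [86, 205, 50, 49, 1886]) [ 492.  -192.8  102. ]
blue ([254.5, 325.7], [246, 313, 18, 23, 298]) [ 478.3 -282.   143. ]
```

View pics/s8.png

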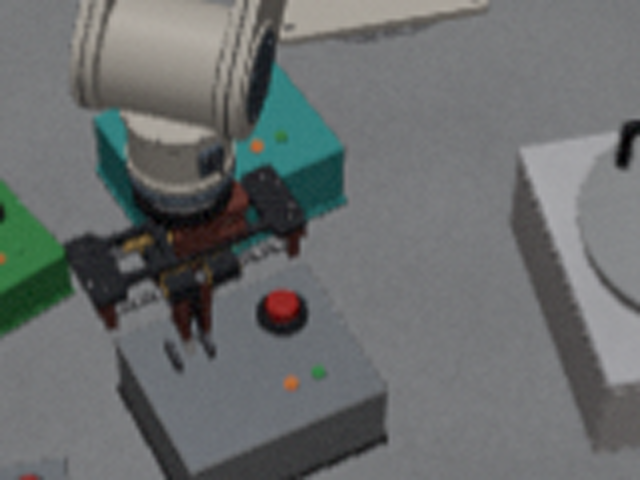

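The ball slipped out of the pads. New plan: keep the fingers shut and tilt them about 0.3 rad. Put their sloping side against the front and underside of the ball, then push while rising faster than the ball, so friction helps lift it.

>>> {"name": "carry_out", "arguments": {"rows": [[[0,0,-0.035],[0,0,0],1],[[0,0,-0.03],[0,0,0],1],[[-0.033,0,0],[0,0,0],1],[[-0.033,0,0],[0,0,0],1],[[-0.0335,0,0],[0,0,0],1],[[0,0,0],[0,0,0],1],[[0,0,0],[0,0,0],1]]}}

```text
t: 14.42
ee_pos: [418.0, -297.6, 190.4]
orientation: [-3.118, -0.383, 0.0]
ft_force: [-0.1, -0.7, -0.7]
width: 0.1
```

```bash
sed -i "s/('blue',143)/('blue',109)/" wr.py;python3 -c "
from h import *
trip_look('s9')
print(onz('top',(266.4,278.2),143),[onz('top',u,80).round() for u in [(218,258),(273,245),(286,292),(230,306)]])"; python3 wr.py w9
```

```text
ball ([219.9, 181.0], [217, 179, 7, 6, 29]) trip 1.3 0.3793391217657771
[ 263.42178567 -249.04786967  143.        ] [array([ 320., -105.,   80.]), array([ 361., -270.,   80.]), array([ 223., -309.,   80.]), array([ 181., -145.,   80.])]
14.4667 [ 419.3 -297.8  190.6] [3.118e+00 3.850e-01 1.000e-03] [-0.641  0.305  1.899  0.     0.937  0.684] [0.34 0.46 0.42] 0.5269237847013337
red ([477.1, 3.6], [466, 0, 25, 10, 184]) [ 583.4 -410.3  102. ]
red ([133.6, 63.7], [113, 43, 41, 42, 1366]) [ 490.  -192.5  102. ]
red ([61.2, 347.7], [45, 341, 31, 13, 289]) [ 246.4 -169.2  102. ]
blue ([254.2, 141.1], [239, 126, 32, 32, 792]) [ 459.  -287.3  109. ]
blue ([438.0, 334.9], [427, 325, 23, 21, 374]) [ 340.8 -473.9  109. ]
```

View pics/w9.png

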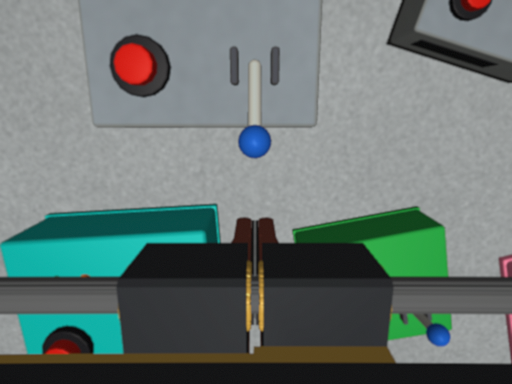

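>>> {"name": "carry_out", "arguments": {"rows": [[[0,0,0.03],[0,0,0],1],[[0,0,0.03],[0,0,0],1],[[0,0,0.03],[0,0,0],1],[[0,0,0.0205],[0,0,0],1],[[0,0,0],[0,0.1,0],1],[[0,0,0],[0,0.1,0],1],[[0,0,0],[0,0.1,0],1],[[0.0115,0,0.0036],[0,0,0],1],[[0.0095,0,0.003],[0,0,0],1],[[0.003,0,0.0009],[0,0,0],1],[[0,0,0],[0,0,0],1]]}}

```text
t: 15.43
ee_pos: [444.7, -290.4, 78.4]
orientation: [-3.055, -0.385, -0.404]
ft_force: [-7.9, -5.1, 2.0]
width: 0.4
```

>>> {"name": "carry_out", "arguments": {"rows": [[[0.0042,0,-0.0055],[0,0,0],1],[[0.0042,0,-0.0055],[0,0,0],1],[[0.0049,0,-0.0043],[0,0,0],1],[[0.0049,0,-0.0042],[0,0,0],1],[[0,0,0],[0,0,0],1]]}}

```text
t: 15.85
ee_pos: [458.0, -287.2, 103.4]
orientation: [-3.055, -0.384, -0.408]
ft_force: [-0.8, -0.6, 1.0]
width: 0.6
```

```bash
python3 -c "
from h import *
trip_look('s10')
o=readout.get_obs();print(R.from_rotvec(o['orientation']).as_matrix().round(3))"
```

```text
ball ([221.5, 180.5], [219, 178, 6, 6, 32]) trip 0.91 0.35695250485749636
[[ 0.935  0.248  0.253]
 [ 0.238 -0.969  0.068]
 [ 0.262 -0.003 -0.965]]
```

Working: trip is now about 0.91 rad at very low force. Continuing.

>>> {"name": "carry_out", "arguments": {"rows": [[[0.0054,0,-0.0031],[0,0,0],1],[[0.0054,0,-0.003],[0,0,0],1],[[0.0057,0,-0.0019],[0,0,0],1],[[0.0057,0,-0.0019],[0,0,0],1],[[0.0058,0,-0.0008],[0,0,0],1],[[0.0058,0,-0.0008],[0,0,0],1],[[0.0056,0,0.0007],[0,0,0],1],[[0.0056,0,0.0007],[0,0,0],1],[[0.0022,0,0.0007],[0,0,0],1],[[0,0,0],[0,0,0],1]]}}

```text
t: 16.73
ee_pos: [498.4, -276.4, 123.5]
orientation: [-3.054, -0.382, -0.406]
ft_force: [-0.4, -0.7, 0.0]
width: 0.4
```

```bash
python3 -c "
from h import *
trip_look('s11')"; python3 wr.py w11
```

```text
ball ([227.3, 188.1], [224, 185, 7, 7, 37]) trip 0.0 0.5309720507525059
16.7833 [ 498.  -276.3  123.4] [-3.054 -0.382 -0.405] [-0.64   0.427  1.946  0.355  0.633  0.409] [-0.86 -0.2   0.3 ] 0.36352290835502615
red ([502.9, 133.3], [491, 117, 21, 31, 500]) [ 589.  -400.5  102. ]
red ([111.9, 210.9], [87, 187, 51, 48, 1879]) [ 489.9 -192.7  102. ]
blue ([257.7, 197.3], [232, 172, 52, 52, 2105]) [ 518.3 -272.5  109. ]
```

View pics/s11.png

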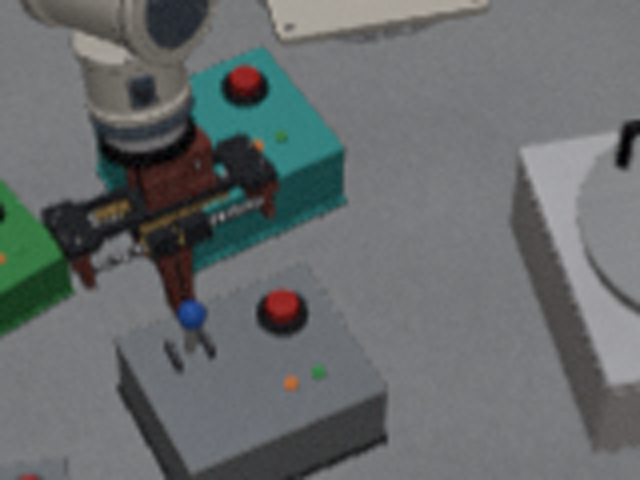

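The lever is upright: the ball at (227.3,188.1) matches trip = 0. I'll back off gently and head for the cover.

>>> {"name": "carry_out", "arguments": {"rows": [[[-0.01,0,-0.003],[0,0,0],1],[[-0.019,0,-0.006],[0,0,0],1],[[-0.019,0,-0.006],[0,0,0],1],[[0.01,0,-0.03],[0,0,0],1],[[0.01,0,-0.03],[0,-0.0875,0],0.7],[[0.007,0,-0.03],[0,-0.0875,0],0.4],[[0.003,0,-0.03],[0,-0.087,0],0.25],[[0,0,0],[0,0,0],0.25],[[0,0,0],[0,0,0],0.25]]}}

```text
t: 17.58
ee_pos: [455.6, -288.5, 251.2]
orientation: [-3.114, -0.392, -0.008]
ft_force: [0.5, 0.8, -0.7]
width: 30.6
```

```bash
python3 -c "
from h import *
trip_look('s12')
plan([427,174.5,255],down(0),24)"
```

```text
ball ([227.5, 188.5], [225, 186, 6, 6, 32]) trip 0.0 0.7003861841358435
24 rows v [0.0152, -0.0141, -0.0002] w [-0.0001, -0.0003, -0.0551]
```

>>> {"name": "carry_out", "arguments": {"rows": [[[0.0152,-0.0141,-0.0002],[0,0,-0.0551],0.25],[[0.0152,-0.0141,-0.0002],[0,0,-0.0551],0.25],[[0.0152,-0.0141,-0.0002],[0,0,-0.0551],0.25],[[0.0152,-0.0141,-0.0002],[0,0,-0.0551],0.25],[[0.0152,-0.0141,-0.0002],[0,0,-0.0551],0.25],[[0.0152,-0.0141,-0.0002],[0,0,-0.0551],0.25],[[0.0152,-0.0141,-0.0002],[0,0,-0.0551],0.25],[[0.0152,-0.0141,-0.0002],[0,0,-0.0551],0.25],[[0.0152,-0.0141,-0.0002],[0,0,-0.0551],0.25],[[0.0152,-0.0141,-0.0002],[0,0,-0.0551],0.25],[[0.0152,-0.0141,-0.0002],[0,0,-0.0551],0.25],[[0.0152,-0.0141,-0.0002],[0,0,-0.0551],0.25]]}}

```text
t: 18.63
ee_pos: [518.0, -52.3, 251.1]
orientation: [-2.815, -1.38, -0.002]
ft_force: [-0.3, -0.3, -0.1]
width: 65.8
```

>>> {"name": "carry_out", "arguments": {"rows": [[[0.0152,-0.0141,-0.0002],[0,0,-0.0551],0.25],[[0.0152,-0.0141,-0.0002],[0,0,-0.0551],0.25],[[0.0152,-0.0141,-0.0002],[0,0,-0.0551],0.25],[[0.0152,-0.0141,-0.0002],[0,0,-0.0551],0.25],[[0.0152,-0.0141,-0.0002],[0,0,-0.0551],0.25],[[0.0152,-0.0141,-0.0002],[0,0,-0.0551],0.25],[[0.0152,-0.0141,-0.0002],[0,0,-0.0551],0.25],[[0.0152,-0.0141,-0.0002],[0,0,-0.0551],0.25],[[0.0152,-0.0141,-0.0002],[0,0,-0.0551],0.25],[[0.0152,-0.0141,-0.0002],[0,0,-0.0551],0.25],[[0.0152,-0.0141,-0.0002],[0,0,-0.0551],0.25],[[0.0152,-0.0141,-0.0002],[0,0,-0.0551],0.25]]}}

```text
t: 19.63
ee_pos: [424.8, 172.7, 254.6]
orientation: [-2.215, -2.22, -0.003]
ft_force: [-0.2, -0.3, 0.4]
width: 65.7
```

>>> {"name": "carry_out", "arguments": {"rows": [[[0,0,0],[0,0,0],0.25],[[0,0,0],[0,0,0],0.25]]}}

```text
t: 19.8
ee_pos: [425.5, 172.5, 255.3]
orientation: [-2.218, -2.219, -0.004]
ft_force: [-0.2, -0.8, -0.1]
width: 66.3
```

```bash
python3 wr.py w13
```

```text
19.8 [425.5 172.5 255.3] [-2.218 -2.219 -0.004] [0.356 0.133 1.951 0.005 1.057 0.353] [-0.2  -0.84 -0.15] 66.25559538942522
```

View pics/w13.png

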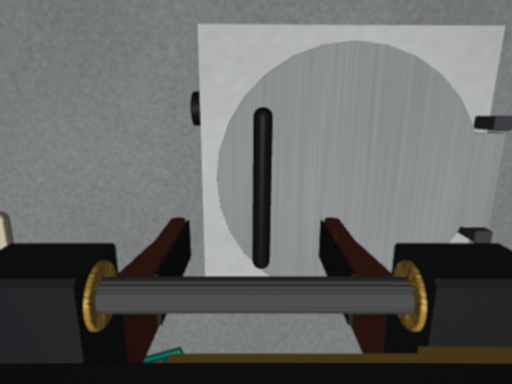

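```bash
python3 - <<'E'
from h import *
o=readout.get_obs();pose=(o['ee_pos'],o['orientation'])
for uv in [(263,108),(261.5,268)]:print(onz('wrist',uv,172,pose).round(1))
for uv in [(477,123),(460,238),(490,237)]:print(onz('wrist',uv,122,pose).round(1))
for uv in [(198,24),(503,26),(205,270)]:print(onz('wrist',uv,105,pose).round(1))
# bar centre of mass 
im=cv2.imread('pics/w13.png')[:,:,::-1]; m=(im.max(2)<50)
for y in (130,160,190,220,250):
    xs=np.where(m[y,240:285])[0]+240; print(y,xs.min(),xs.max(),onz('wrist',((xs.min()+xs.max())/2,y),172,pose).round(1))
E
```

```text
[432.1 237.2 172. ]
[431.5 113.5 172. ]
[617.1 224.3 122. ]
[617.7 119.1 122. ]
[645.2 120.1 122. ]
[378.1 306.7 105. ]
[637.2 304.3 105. ]
[375.8  77.9 105. ]
130 254 271 [431.8 221.9 172. ]
160 254 270 [431.6 200.1 172. ]
190 254 270 [431.7 177.4 172. ]
220 253 269 [431.  153.7 172. ]
250 253 268 [430.7 128.9 172. ]
```

>>> {"name": "carry_out", "arguments": {"rows": [[[0.0028,0.006,0.02],[0,0,0],0.25],[[0,0,0.03],[0,0,0],0.25],[[0,0,0.03],[0,0,0],0.25],[[0,0,0.021],[0,0,0],0.25],[[0,0,0],[0,0,0],0.6],[[0,0,0],[0,0,0],0.95],[[0,0,0],[0,0,0],1],[[0,0,0],[0,0,0],1],[[0,0,0],[0,0,0],1],[[0,0,0],[0,0,0],1],[[0,0,0],[0,0,0],1]]}}

```text
t: 20.77
ee_pos: [433.6, 176.7, 156.6]
orientation: [-2.219, -2.221, -0.01]
ft_force: [0.7, -0.1, -1.1]
width: 22.5
```

```bash
python3 wr.py w14
```

```text
20.7667 [433.6 176.7 156.6] [-2.219 -2.221 -0.01 ] [0.359 0.292 2.022 0.006 0.822 0.354] [ 0.67 -0.12 -1.09] 22.539269260639763
```

View pics/w14.png

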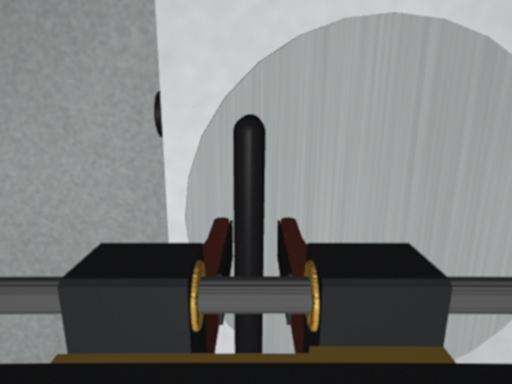

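>>> {"name": "carry_out", "arguments": {"rows": [[[0,0,0.0025],[0,0,0],1],[[0,0,0],[0,0,0],1],[[0,0,0],[0,0,0],1],[[0,0,0],[0,0,0],1]]}}

```text
t: 21.15
ee_pos: [430.6, 176.2, 153.7]
orientation: [-2.217, -2.218, -0.001]
ft_force: [-12.3, -1.7, 14.8]
width: 13.1
```

>>> {"name": "carry_out", "arguments": {"rows": [[[0,0.0004,-0.0079],[0.04,0,0],1],[[0,0.0014,-0.008],[0.04,0,0],1],[[0,0.0014,-0.008],[0.04,0,0],1],[[0,0.0014,-0.008],[0.04,0,0],1],[[0,0.0014,-0.008],[0.04,0,0],1],[[0,0,0],[0,0,0],1]]}}

```text
t: 21.65
ee_pos: [441.0, 176.1, 193.3]
orientation: [-2.111, -2.112, 0.213]
ft_force: [-8.8, -0.1, 2.8]
width: 13.1
```

>>> {"name": "carry_out", "arguments": {"rows": [[[0,0.0014,-0.008],[0.04,0,0],1],[[0,0.0014,-0.008],[0.04,0,0],1],[[0,0.0014,-0.008],[0.04,0,0],1],[[0,0.0014,-0.008],[0.04,0,0],1],[[0,0.0014,-0.008],[0.04,0,0],1],[[0,0.0014,-0.008],[0.04,0,0],1],[[0,0.0014,-0.008],[0.04,0,0],1],[[0,0.0014,-0.008],[0.04,0,0],1],[[0,0.0014,-0.008],[0.04,0,0],1],[[0,0.0014,-0.008],[0.04,0,0],1],[[0,0,0],[0,0,0],1]]}}

```text
t: 22.57
ee_pos: [484.4, 175.7, 262.2]
orientation: [-1.873, -1.877, 0.58]
ft_force: [-6.6, -1.0, 6.8]
width: 13.2
```

```bash
python3 wr.py w15; cat >> h.py <<'E'
def cov():
    o=readout.get_obs();p=o['ee_pos'];Rm=R.from_rotvec(o['orientation']).as_matrix()
    g=p-Rm[:,2]*17.  # ~bar centre
    tilt=np.arctan2(-Rm[0,2],-Rm[2,2])
    print('bar',g.round(1),'r',np.hypot(631.5-g[0],g[2]-122).round(1),'angle',(np.arctan2(g[2]-122,631.5-g[0])-np.arctan2(50,200)).round(3),'tool tilt',tilt.round(3),o['ft_force'].round(1),o['t'],o['width'])
E
python3 -c "
from h import *
cov()
im=imaging.get_image('scene');cv2.imwrite('pics/s15.png',im[:,:,::-1])"
```

```text
22.5667 [484.4 175.7 262.2] [-1.873 -1.877  0.58 ] [0.241 0.524 1.503 0.141 1.704 0.215] [-6.59 -1.03  6.83] 13.231434084112593
blue ([42.2, 350.3], [35, 347, 12, 6, 43]) [-235. -323.  109.]
bar [493.6 175.6 275.8] r 206.5 angle 0.595 tool tilt 0.603 [-5.3 -1.   5.4] 22.6167 13.015847057256652
```

View pics/s15.png

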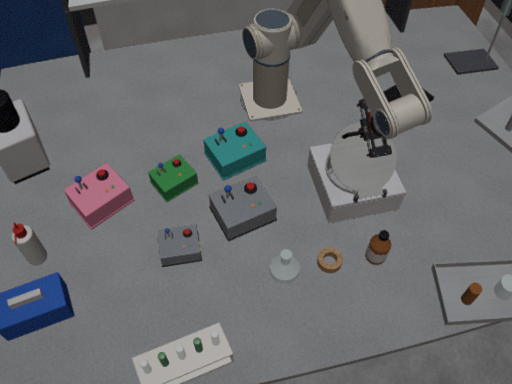

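View pics/w15.png

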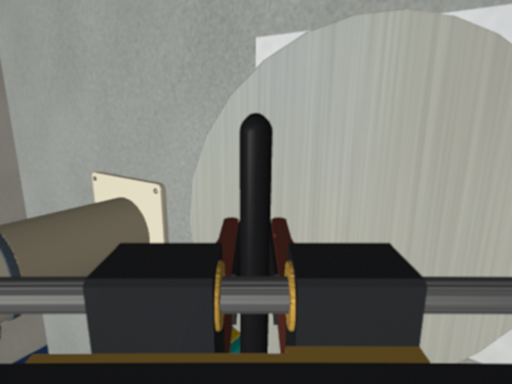

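The bar is gripped and the cover is at about 0.60 rad; the lever is still up in the scene view at (228,188). Now past balance.

>>> {"name": "carry_out", "arguments": {"rows": [[[0,0.0014,-0.008],[0.04,0,0],1],[[0,0.0014,-0.008],[0.04,0,0],1],[[0,0.0014,-0.008],[0.04,0,0],1],[[0,0.0014,-0.008],[0.04,0,0],1],[[0,0.0014,-0.008],[0.04,0,0],1],[[0,0.0011,-0.006],[0.03,0,0],1],[[0,0,0],[0,0,0],1],[[0,0,0],[0,0,0],1],[[0,0,0],[0,0,0],1],[[0,0,0],[0,0,0],1]]}}

```text
t: 23.5
ee_pos: [519.9, 175.4, 291.6]
orientation: [-1.728, -1.732, 0.758]
ft_force: [-2.1, -3.7, 4.5]
width: 13.2
```

```bash
python3 -c "
from h import *
cov()"; python3 wr.py w16
```

```text
bar [532.4 175.4 303.1] r 206.4 angle 0.825 tool tilt 0.829 [-2.1 -3.7  4.5] 23.5 13.175060751632316
23.5 [519.9 175.4 291.6] [-1.728 -1.732  0.758] [0.214 0.667 1.29  0.175 1.997 0.215] [-2.15 -3.67  4.48] 13.175060751632316
red ([281.6, 330.2], [279, 315, 6, 37, 129]) [367.5 -54.1 102. ]
blue ([46.9, 340.8], [16, 320, 75, 43, 1519]) [-1608.  -1193.2   109. ]
blue ([1.2, 353.5], [0, 339, 5, 24, 68]) [-9334.4 -5970.2   109. ]
```

View pics/w16.png

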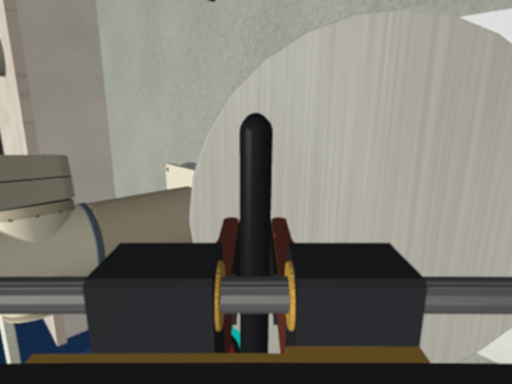

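>>> {"name": "carry_out", "arguments": {"rows": [[[0,-0.0006,0.004],[-0.02,0,0],1],[[0,-0.0011,0.008],[-0.04,0,0],1],[[0,-0.0011,0.008],[-0.04,0,0],1],[[0,-0.0011,0.008],[-0.04,0,0],1],[[0,-0.0011,0.008],[-0.04,0,0],1],[[0,-0.0008,0.006],[-0.03,0,0],1],[[0,-0.0005,0.004],[-0.02,0,0],1],[[0,0,0],[0,0,0],1],[[0,0,0],[0,0,0],1],[[0,0,0],[0,0,0],1],[[0,0,0],[0,0,0],1],[[0,0,0],[0,0,0],1]]}}

```text
t: 24.55
ee_pos: [484.1, 175.7, 261.9]
orientation: [-1.874, -1.879, 0.578]
ft_force: [-7.2, -3.9, 5.9]
width: 13.1
```

>>> {"name": "carry_out", "arguments": {"rows": [[[0,0,0],[0,0,0],1],[[0,0,0],[0,0,0],1],[[0,0,0],[0,0,0],1],[[0,0,0],[0,0,0],1],[[0,0,0],[0,0,0],1],[[0,0,0],[0,0,0],1]]}}

```text
t: 25.05
ee_pos: [484.1, 175.7, 261.8]
orientation: [-1.874, -1.879, 0.579]
ft_force: [-6.0, -3.9, 6.6]
width: 13.2
```

```bash
python3 -c "
from h import *
cov()
trip_look('s17')
cov()
im=imaging.get_image('scene');cv2.imwrite('pics/s17f.png',im[:,:,::-1])"; python3 wr.py w17
```

```text
bar [493.7 175.7 275.8] r 206.5 angle 0.595 tool tilt 0.602 [-6.  -3.9  6.6] 25.05 13.154513252292139
ball ([227.5, 188.5], [225, 186, 6, 6, 32]) trip 0.0 0.7003861841358435
bar [493.7 175.7 275.9] r 206.5 angle 0.596 tool tilt 0.602 [-6.4 -4.   6.8] 25.1 13.284119142818131
25.15 [484.1 175.7 261.9] [-1.874 -1.879  0.578] [0.242 0.523 1.505 0.14  1.701 0.215] [-6.8  -3.54  6.51] 13.653745044590478
blue ([41.3, 350.3], [35, 347, 11, 6, 41]) [-234.9 -321.8  109. ]
```

View pics/s17f.png

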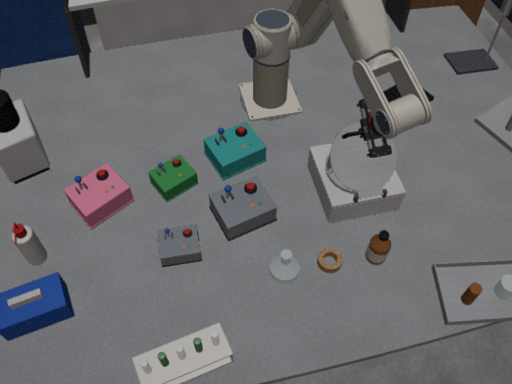

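View pics/w17.png

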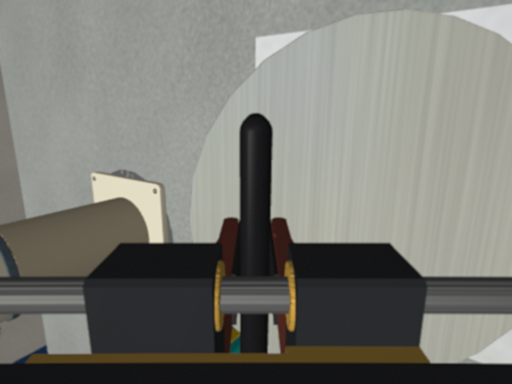

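The cover is held still at about 0.60 rad. The lever is upright at (227.5,188.5), exactly as at the start, and the flask, bottle and ring look unmoved. I'm handing in.

```bash
python3 -c "
from workcell import close_job
print(close_job())"
```

```text
the job is handed in; nothing more can be done
None
```

The heating bath check is done and handed in at about 25 s of the 72 s allowed; the system gave no verdict.

**What I did**
- **Test button:** I pressed it fully down, to about 96 mm with around 14 N on the stop, and the lever dropped.
- **Lever:** It went back up on the fourth try.
  - The first push, straight on, jammed against the ball at about 65 N sideways and 51 N upward, about 86 N in all. That is under the 120 N wrist limit. It was the shut fingers against the ball as far as I could see, so the 40 N limit on the arm and gripper body should not apply.
  - Gripping the ball then failed twice. The first time I let go before the lever was past vertical, and the second time the ball slipped out of the pads.
  - Tilting the closed fingers and pushing up from the front and underneath worked, at very low force.
- **Cover:** I gripped the handle bar, raised the cover to about 0.83 rad, held it there for about 0.3 s, and brought it back.

**Last checks**
- **Cover angle:** About 0.60 rad by bar position and by tool tilt, holding steady over the last half second. The bar was firmly gripped at 13 mm, with under 10 N on the wrist.
- **Lever:** In the scene view its ball is on the same pixel as at the start, which means it is up on its stop.
- **Test button:** It looks out in the scene view; I did not measure its travel.
- **Flask, amber bottle and cork ring:** By eye they stand where they were; I did not measure them.

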